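Thread a compression spring onto a fluted spring rod

TASK

Pick up the brass coil spring and thread it, tang end down, over the end of the upright rod on the grey stand, pressing only lightly and twisting it a little whenever it snags, until its bottom coil sits fully home on the steel seat at the foot of the rod. Then let go of it and leave it standing there; never force it, and leave the gear, the bush and the loupe where they are.

Things in the scene. Friction and masses are not known exactly. Their poses are not given: they have to be found in the camera images.
- spring: Brass-coloured compression spring standing on the table: outside 36.4 mm, inside 27.6 mm across, 78 mm long, about 0.13 kg. Origin at the centre of its bottom end, z up along its axis. Grip it round its top 35 mm (43 to 78 mm above its bottom end). Below that it yields lengthwise, about 600 N/m, at most 14 mm; it does not yield in twist. Its bottom end stays down.
- tang (a point): Inner tip of a straight wire tang, 3.4 mm thick, that points radially inward from the spring's bottom coils: the tip lies 6.5 mm from the spring's axis on its own +x side; the tang's underside is 7.3 mm above the spring's bottom end.
- stand: Fixed grey base plate 90 x 90 x 16 mm, origin at the centre of its underside, z up. On it a steel seat flange 48 mm across (top 22 mm above the table) and an upright rod with two bright collars, 24 mm across with a 1.5 mm chamfered upper rim: one 0 to 26 mm, one 36 to 64 mm above the seat; between them a bare neck 9.4 mm across, where the tang turns freely.
- seat (a point): Centre of the seat's top face, at the foot of the rod, on its axis, z up; the spring's bottom end must come to rest here.
- rod_end (a point): Top face of the upper collar on the rod's axis, 64 mm above the seat; a stub 9 mm across stands 4 mm higher. Each collar has four lengthwise grooves, 6 mm wide with a 0.8 mm chamfered mouth, 90 degrees apart, that let the tang pass. Their headings about the axis vary and are NOT measured by any pose here; the two collars' grooves are always 38 to 45 degrees out of line.
- lower_collar_top (a point): Top face of the lower collar on the rod's axis, 26 mm above the seat. Where the tang meets no groove it snags, here and on the upper collar's top (rod_end). Press with 2 to 4 N, never over 8 N; turn in small steps, at most 90 degrees per collar. If turning meets resistance a groove wall is there: turn back. When the push drops away the tang is in: stop, lower on.
- spur_gear: Grey steel spur gear lying flat, 49 mm across, 18 mm tall, origin at the centre of its underside. Bystander, loose.
- bronze_bush: Flanged bronze bush, 34 mm across, 29 mm tall, origin at the centre of its underside. Bystander, loose.
- loupe: Black eye loupe, 33 mm across, 32 mm tall, origin at the centre of its underside. Bystander, loose.
Things that resemble listed ones, but are neither listed nor needed, are in the scene too. What is meant by the stand is not orange, purple or turquoise, and is the larger of those in its own colour.

How it is judged:
On the way:
1. the spring's bottom coil is over the rod end: its bottom end below the rod end by more than 4 mm and within 5 mm of the rod's axis, upright (z of spring in the frame of rod_end below -0.004 m and horizontal distance between spring and seat below 0.005 m and angle between spring's own z axis and vertical below 0.25 rad), for 0.1 s.
At the end, for the whole second after the job is handed in: The spring is round the rod, tang end down, its bottom end within 3 mm of the seat's top face and within 4 mm of the rod's axis, upright within 0.12 rad, at rest and released (z of spring in the frame of seat between -0.003 and 0.003 m and horizontal distance between spring and seat below 0.004 m and angle between spring's own z axis and vertical below 0.12 rad and linear speed of spring below 0.02 m/s and contact force between the fingers and spring below 0.1 N); the robot touches nothing.
It fails at once if the spring is pressed or twisted against the stand, rod or collars with more than 30 N (contact force between spring and stand above 25 N).
It fails at once if the gear, the bush or the loupe is moved by more than 15 mm (distance of any of spur_gear, bronze_bush, loupe from where it was at the start of the episode above 0.015 m).
It also fails if it takes over 72 s, if anything falls off the work surface, if the arm or the gripper's body presses on something with over 40 N, if the wrist force passes 120 N, or if a joint passes its speed limit or range.

ROBOT

A 7-joint arm with a two-finger parallel gripper is mounted at the origin on a cart in front of the work surface, level with it; the furniture and walls round the work are solid. World frame = base frame: x ahead of the robot, y to its left, z up, the work surface at z = 0. Lengths are in m, angles in rad, forces in N, time in s.
With the tool pointing down it reaches from about 0.4 to 0.9 m from the base axis. Payload 5.5 kg.
Tool frame: the origin (TCP) lies where the fingers leave the gripper's body, on its centre line; the fingertips stand 73 mm ahead of it and the grasp point (between the pads) lies 54 mm ahead of it (r.tip_reach is the distance from the TCP to the fingertips, in m); z points along the fingers, y is the direction in which the jaws open and shut (so a half turn about z gives the same grasp; the last joint's range is limited). The gripper opens to 85 mm and grips with 20 to 120 N. Pads are 22 mm wide; open, the fingers measure 114 mm over their backs; the gripper's body (76 mm by 85 mm) begins 54 mm behind the grasp point. The pads swing forward as they close: fully open they stand 13 mm farther back than shut.
Start: joints at [-1.044, 0.501, -0.427, 1.55, 0.221, 1.138, -0.21], TCP at [0.169, 0.628, 0.304] pointing down, gripper open.
Joint ranges: [-2.88, 2.88], [-0.31, 2.03], [-1.54, 1.56], [0.2, 2.42], [-1.41, 4.55], [0.19, 2.02], [-2.57, 2.57]. Speed limits (rad/s): [2.57, 2.57, 3.14, 3.14, 3.14, 3.14, 3.14].

INTERFACE

Orientations are given as a 3x3 rotation matrix whose columns are the frame's x, y, z axes.
In Python, from rig import r gives the robot as it stands.
- The arm moves only by the shell command python3 -m crank 'ROWS'. ROWS is JSON, a list that holds one entry, the list of rows, each a list of 7 numbers: the turn, a rotation vector about the tool's x, y, z in rad, then the shift along the tool's x, y, z in m, then the opening, from 0 (shut) to 1 (fully open). A call has 1 to 20 rows; each row shifts and turns the commanded pose from where the row before left it, along the tool's axes as they then stand; what a row does not reach is not made up. A row lasts 1/10 s, in which the tool goes at most 50 mm and 8.59 degrees, less where a joint would pass 70% of its speed; a pose out of reach is approached as far as the arm can. A call with a gripper value outside its range is refused whole. The fingers move at their own pace and stop on an object; the grip force is fixed at half the most. Time passes only in rows, so rows that do not move let the fingers close. It gives the time, the measured TCP pose, the force and the opening at its end, in the units of the state.
- r.observe(): the state, without advancing time (a new reading comes with each control period).
- r.camera(name): name is "scene" or "top" or "wrist"; returns a dict with "image" (384x512x3 uint8, blue, green, red), "range_z" (384x512 float32, m along the optical axis (not along the pixel's ray), 0 where there is no reading), "vfov" (degrees; the focal length in pixels is half the picture's height over the tangent of half this angle, whatever the lens; pixels are square), "cx", "cy" (the principal point, pixels), "xyz" and "attitude" of the camera in the world; the wrist camera has in their place "hand_eye" (4x4, takes a point from camera to tool coordinates, whose origin is the TCP and whose axes are the flange's). Camera axes: x right, y down, z forward; pixel columns grow to the right and rows downward; lengths in m; the calibration is good to about 2 mm. A picture is of the moment at which its call begins: read the wrist's pose just before it.
- r.job_done(): hands the job in, once; it reports no verdict.
Trained networks look in a picture, given as the dict that the camera call returned (one of the last four; its "shot" number tells which), for a name from the list of things; names that differ only in an ending like _2 or _b are one class to them, and where a whole thing is asked for, a point or a joint stands for the part that bears it (a point fixed in the world has none). Each returns a list of dicts, best first, with "score" (0 to 1); they miss things now and then, are a little off and sometimes report something else, mostly with a low value. They report only what shows in the picture. A call takes as long as a camera call. They do not tell look-alikes from the thing itself.
- r.silhouettes(name, picture): "pixels" (384x512 bool, what is visible of it) and "extent" ([left, top, right, bottom] in pixels, round what is visible of it).
- r.place_of(name, picture): "centre" ([column, row] in pixels: a listed point, or the origin of a listed thing).
The state is a dict: "time_s": time; "qpos": joint angles; "joint_velocities": joint speeds; "tau": joint torques, N m; "eef_pos": TCP position; "tool_rot": TCP orientation; "contact_force": force on the tool from outside, world axes, zero at the start; "moment": the same for the moment, N m; "grip_width": finger opening in m.
Only numpy, scipy, OpenCV 4.12 (cv2) and the standard library are available. Lean on these libraries where they do the work, as an engineer would, in place of code of your own. Each camera call takes 0.05 s, during which the arm holds its last target. There are 200 camera calls.

## Working session

There is one attempt and no reset: what is moved stays moved. The work goes in short steps, Python scripts to look and compute and a shell command to move; the robot and the scene stay as the last step left them, time stands still between calls to the robot, and variables do not carry over. Pictures are saved under pics/ and viewed, about 8 in all and at most 12, crops included, and the job is handed in when it is done.

```bash
ls; mkdir -p pics; cat > h.py <<'E'
import numpy as np, cv2
from rig import r
def f(p): return p["image"].shape[0]/2/np.tan(np.radians(p["vfov"])/2)
def campose(p,o=None):
    if "hand_eye" in p:
        H=np.array(p["hand_eye"]);R=np.array(o["tool_rot"]);t=np.array(o["eef_pos"])
        return R@H[:3,:3], R@H[:3,3]+t
    return np.array(p["attitude"]),np.array(p["xyz"])
def ray(p,uv,o=None):
    R,t=campose(p,o); d=np.array([(uv[0]-p["cx"])/f(p),(uv[1]-p["cy"])/f(p),1]); return t,R@d
def atz(p,uv,z,o=None):
    t,d=ray(p,uv,o); return t+d*(z-t[2])/d[2]
def cloud(p,mask,o=None):
    v,u=np.nonzero(mask&(p["range_z"]>0)); z=p["range_z"][v,u]
    P=np.c_[(u-p["cx"])/f(p)*z,(v-p["cy"])/f(p)*z,z]; R,t=campose(p,o); return P@R.T+t
def inter(a,b):
    (t1,d1),(t2,d2)=a,b; A=np.c_[d1,-d2]; s=np.linalg.lstsq(A,t2-t1,rcond=None)[0]
    x,y=t1+s[0]*d1,t2+s[1]*d2; return (x+y)/2,np.linalg.norm(x-y)
E
python3 - <<'E'
from h import *
np.set_printoptions(precision=4,suppress=True)
o=r.observe(); print(o)
for n in ("top","scene"):
    p=r.camera(n); cv2.imwrite(f"pics/{n}0.png",p["image"])
    print(n,p["vfov"],p["cx"],p["cy"],p["xyz"],p["attitude"])
    for k in ("spring","stand","spur_gear","bronze_bush","loupe"):
        for s in r.silhouettes(k,p)[:3]:
            c=cloud(p,s["pixels"]); print(k,round(s["score"],2),s["extent"],np.median(c,0) if len(c) else None,c[:,2].max() if len(c) else None)
    for k in ("spring","tang","seat","rod_end"):
        print(k,[(round(s["score"],2),np.round(s["centre"],1)) for s in r.place_of(k,p)[:4]])
E
```

```text
pics
{'time_s': 0.0, 'qpos': array([-1.0438,  0.5018, -0.4268,  1.5514,  0.2208,  1.1383, -0.2103]), 'joint_velocities': array([-0.0006, -0.0011,  0.0008, -0.0016, -0.0009, -0.0011,  0.0001]), 'tau': array([  0.0001, -56.9522,  -5.816 , -28.0952,   0.0107,   0.0117,
        -0.    ]), 'eef_pos': array([0.1694, 0.627 , 0.3029]), 'tool_rot': array([[-0.9654,  0.2607, -0.0006],
       [ 0.2607,  0.9654, -0.0018],
       [ 0.0001, -0.0019, -1.    ]]), 'contact_force': array([ 0.5427,  0.1786, -0.3374]), 'moment': array([ 0.009 ,  0.0248, -0.0256]), 'grip_width': 0.0855245089797518}
top 45.778592983177305 251.6691664133842 184.02870367508146 [ 0.3315 -0.2758  1.3034] [[ 0.0044 -0.9908  0.1353]
 [-1.     -0.0041  0.0025]
 [-0.0019 -0.1353 -0.9908]]
spring 0.74 [128.2, 178.7, 145.1, 192.6] [0.5053 0.0489 0.0497] 0.08151283609656335
stand 0.94 [253.1, 181.1, 286.6, 215.9] [ 0.4646 -0.322   0.0167] 0.09082256235818686
stand 0.83 [305.6, 173.7, 328.6, 204.1] [ 0.4939 -0.457   0.0128] 0.06928746792333862
stand 0.81 [354.5, 167.7, 386.9, 201.8] [ 0.5022 -0.6008  0.0167] 0.091500180514126
spur_ge
[... 1014 characters left out ...]
2412333
spur_gear 0.71 [191.8, 207.1, 207.5, 219.3] [ 0.6304 -0.1764  0.0129] 0.018642386261043753
bronze_bush 0.56 [247.7, 218.0, 264.6, 235.1] [ 0.4553 -0.1722  0.0249] 0.031186011519270196
loupe 0.55 [255.5, 181.2, 292.0, 217.7] [ 0.4618 -0.3099  0.016 ] 0.08827987812818167
loupe 0.46 [224.2, 212.5, 233.9, 228.0] [ 0.5304 -0.1731  0.0203] 0.03185640449289384
spring [(0.97, array([186.5, 281.3]))]
tang [(0.59, array([187.4, 274.3]))]
seat [(0.87, array([230.8, 247.8])), (0.84, array([315.3, 216.1])), (0.58, array([299. , 166.7])), (0.49, array([287.1, 183.1]))]
rod_end [(0.96, array([238., 229.])), (0.74, array([298.9, 147.9])), (0.67, array([278. , 183.4])), (0.61, array([318.8, 203. ]))]
```

```bash
python3 - <<'E'
import cv2,numpy as np
a=cv2.imread("pics/top0.png")[110:270,110:410]; b=cv2.imread("pics/scene0.png")[130:300,150:350]
a=cv2.resize(a,(563,300),interpolation=cv2.INTER_CUBIC)
b=cv2.resize(b,(353,300),interpolation=cv2.INTER_CUBIC)
c=np.zeros((600,563,3),np.uint8); c[:300]=a; c[300:,:353]=b
cv2.imwrite("pics/c0.png",c)
E
```

```text
(no output)
```

View pics/c0.png

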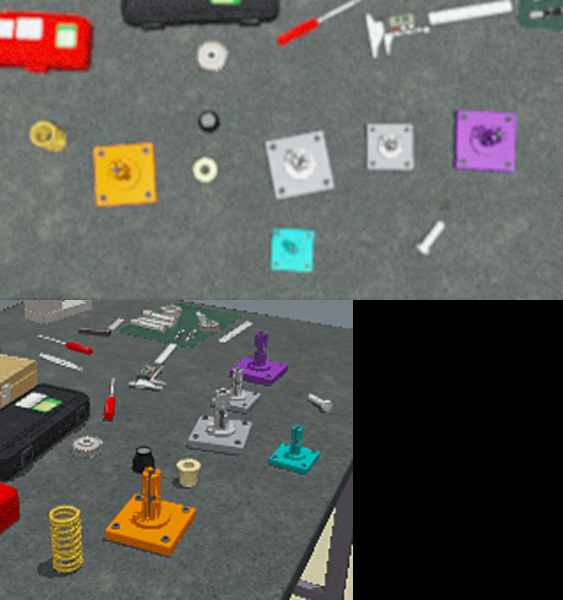

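The top camera shows five stands. In full-image top pixels they are orange (176,200), large grey (269,197), small grey (318,188), purple (370,185) and turquoise (265,243). The large grey one at (269,197) fits the description because it is grey and the larger of the two greys. The spring stands at top pixel (138,186).

```bash
python3 - <<'E'
from h import *
np.set_printoptions(precision=4,suppress=True)
o=r.observe(); p=r.camera("wrist"); print(p["hand_eye"],p["vfov"],p["cx"],p["cy"])
t=r.camera("top"); s=r.camera("scene")
R=o["tool_rot"]; e=o["eef_pos"]
print("spring base",atz(t,(139.8,189.9),0),atz(s,(186.5,281.3),0),inter(ray(t,(139.8,189.9)),ray(s,(186.5,281.3))))
print("rod end top",atz(t,(268.4,196.4),.086))
S=np.array([.505,.054,.30]); H=np.array(p["hand_eye"])
for n in range(0,1):
    print("shift tcp over spring",R.T@(S-e))
E
```

```text
[[ 0.0004 -0.9502 -0.3116  0.0793]
 [ 1.      0.0005 -0.0003 -0.0001]
 [ 0.0004 -0.3116  0.9502 -0.0709]
 [ 0.      0.      0.      1.    ]] 66.76561232682126 254.52336433094294 188.55434686021965
spring base [0.4911 0.0506 0.    ] [0.5057 0.0585 0.    ] (array([ 0.4986,  0.055 , -0.0017]), np.float64(0.016260931864207014))
rod end top [ 0.4644 -0.3179  0.086 ]
shift tcp over spring [-0.4735 -0.4662  0.0039]
```

```bash
python3 -m crank '[[[0,0,0.085,-0.049,-0.011,0.0033,1],[0,0,0.085,-0.049,-0.011,0.0033,1],[0,0,0.085,-0.049,-0.011,0.0033,1],[0,0,0.085,-0.049,-0.011,0.0033,1],[0,0,0.085,-0.049,-0.011,0.0033,1],[0,0,0.085,-0.049,-0.011,0.0033,1],[0,0,0.085,-0.049,-0.011,0.0033,1],[0,0,0.085,-0.049,-0.011,0.0033,1],[0,0,0.085,-0.049,-0.011,0.0033,1],[0,0,0.085,-0.049,-0.011,0.0033,1],[0,0,0.085,-0.049,-0.011,0.0033,1],[0,0,0.085,-0.049,-0.011,0.0033,1],[0,0,0.085,-0.049,-0.011,0.0033,1],[0,0,0.085,-0.049,-0.011,0.0033,1],[0,0,0.085,-0.049,-0.011,0.0033,1],[0,0,0.085,-0.049,-0.011,0.0033,1],[0,0,0,0,0,0,1],[0,0,0,0,0,0,1]]]'
cat >> h.py <<'E'
np.set_printoptions(precision=4,suppress=True)
def look(names=(),pts=()):
    o=r.observe(); p=r.camera("wrist"); print("t",o["time_s"],"q",o["qpos"],"e",o["eef_pos"]); print(np.array(o["tool_rot"]))
    for k in names:
        for s in r.silhouettes(k,p)[:2]:
            c=cloud(p,s["pixels"],o); print(k,round(s["score"],2),s["extent"],np.median(c,0) if len(c) else None,np.percentile(c[:,2],[2,98]) if len(c) else None)
    for k in pts: print(k,[(round(s["score"],2),np.round(s["centre"],1)) for s in r.place_of(k,p)[:3]])
    return o,p
def heading(v): return np.degrees(np.arctan2(v[1],v[0]))
E
python3 - <<'E'
from h import *
o,p=look(["spring"],["spring","tang"]); cv2.imwrite("pics/w1.png",p["image"])
c=cloud(p,r.silhouettes("spring",p)[0]["pixels"],o)
h=c[c[:,2]>.065]; print(len(h),h.mean(0),h.min(0),h.max(0))
E
```

```text
time_s: 2.95
eef_pos: [0.4896, -0.039, 0.2516]
tool_rot: [[0.056, 0.998, 0.0], [0.998, -0.056, 0.0], [0.0, 0.0, -1.0]]
contact_force: [0.7, 0.2, 0.1]
grip_width: 0.0858
t 2.95 q [-0.069   0.2515  0.1079  2.0077 -0.0348  0.8838  0.0016] e [ 0.4896 -0.039   0.2516]
[[ 0.0559  0.9984  0.0002]
 [ 0.9984 -0.0559  0.0001]
 [ 0.0001  0.0002 -1.    ]]
spring 0.83 [249.1, 50.4, 293.9, 97.3] [0.5106 0.0583 0.0747] [0.0069 0.079 ]
spring [(0.79, array([266.8,  78.1]))]
tang [(0.85, array([258.8,  81.2]))]
742 [0.5076 0.0541 0.0758] [0.4901 0.0357 0.066 ] [0.5244 0.0707 0.0798]
```

```bash
python3 - <<'E'
import cv2
a=cv2.imread("pics/w1.png")[40:110,236:306]
cv2.imwrite("pics/w1c.png",cv2.resize(a,(560,560),interpolation=cv2.INTER_CUBIC))
E
```

```text
(no output)
```

View pics/w1c.png

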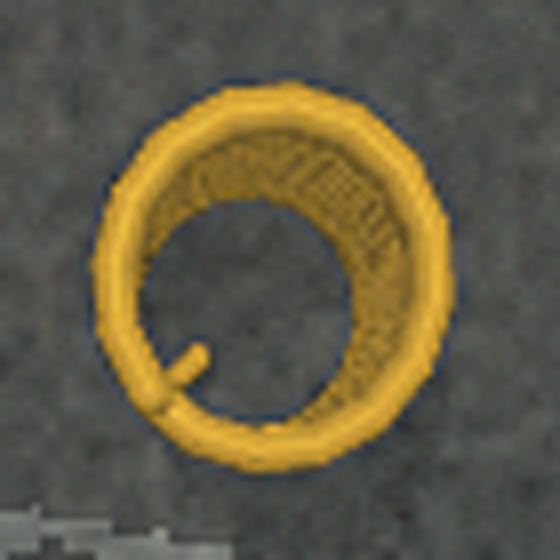

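```bash
python3 - <<'E'
from h import *
o=r.observe(); p=r.camera("wrist")
C=lambda u,v:(236+u/8-.5,40+v/8-.5)
a=atz(p,C(274,275),.076,o); b=atz(p,C(247,308),.002,o); print("ctr top",a,"bottom",b)
tip=atz(p,C(206,352),.009,o); root=atz(p,C(165,392),.009,o)
print("tip",tip,"root",root,"heading root-tip",heading(root-tip),"tip-ctr",heading(tip-b),np.linalg.norm((tip-b)[:2]),"root-ctr",heading(root-b),np.linalg.norm((root-b)[:2]))
print("tool x heading",heading(o["tool_rot"][:,0]))
S=(a+b)/2; S[2]=.118; print("shift",o["tool_rot"].T@(S-o["eef_pos"]))
E
```

```text
ctr top [0.5074 0.0573 0.076 ] bottom [0.5077 0.0576 0.002 ]
tip [0.502  0.0524 0.009 ] root [0.4966 0.0478 0.009 ] heading root-tip -140.0750091820493 tip-ctr -137.06978483386962 0.007724283163902214 root-ctr -138.50420641918407 0.014772999509055453
tool x heading 87.15721586475514
shift [0.0942 0.0127 0.1336]
```

```bash
python3 -m crank '[[[0,0,0,0.0228,0.0031,0,1],[0,0,0,0.0228,0.0031,0,1],[0,0,0,0.0228,0.0031,0,1],[0,0,0,0.0228,0.0031,0,1],[0,0,0,0,0,0.01,1],[0,0,0,0,0,0.01,1],[0,0,0,0,0,0.01,1],[0,0,0,0,0,0,1],[0,0,0,0,0,0,1]]]'
python3 - <<'E'
from h import *
o,p=look(["spring"],["spring"]); cv2.imwrite("pics/w2.png",p["image"])
s=r.silhouettes("spring",p)[0]; c=cloud(p,s["pixels"],o)
h=c[(c[:,2]>.07)&(c[:,2]<.083)]; print(len(h),h.mean(0),h.min(0),h.max(0))
m=s["pixels"].astype(np.uint8); print(s["extent"], np.unravel_index(0,m.shape))
q=np.c_[np.nonzero(m)[::-1]]; 
# tops of ring: project points of a ring circle and fit
from scipy.optimize import least_squares
hh=h[:,:2]; A=np.c_[2*hh,np.ones(len(hh))]; x=np.linalg.lstsq(A,(hh**2).sum(1),rcond=None)[0]; print("circle",x[:2],np.sqrt(x[2]+x[:2]@x[:2]))
print("tool-frame ctr",o["tool_rot"].T@(np.r_[x[:2],.076]-o["eef_pos"]))
E
```

```text
time_s: 4.15
eef_pos: [0.5066, 0.0517, 0.2209]
tool_rot: [[0.054, 0.999, -0.001], [0.999, -0.054, -0.0], [-0.001, -0.001, -1.0]]
contact_force: [0.4, 0.3, 0.9]
grip_width: 0.0852
t 4.15 q [-0.2018  0.3258  0.0559  1.9885 -0.0238  0.8293 -0.1872] e [0.5066 0.0517 0.2209]
[[ 0.0544  0.9985 -0.0013]
 [ 0.9985 -0.0544 -0.0005]
 [-0.0006 -0.0013 -1.    ]]
spring 0.89 [233.9, 155.9, 280.0, 215.7] [0.5076 0.0518 0.0569] [0.002  0.0784]
spring [(0.72, array([254.6, 170.7]))]
719 [0.5075 0.0556 0.0757] [0.49   0.0361 0.07  ] [0.5251 0.0716 0.0796]
[233.9, 155.9, 280.0, 215.7] (np.int64(0), np.int64(0))
circle [0.5077 0.0543] 0.0158230729099094
tool-frame ctr [0.0027 0.0011 0.1449]
```

```bash
python3 -m crank '[[[0,0,0,0.0027,0.0011,0.013,1],[0,0,0,0,0,0.013,1],[0,0,0,0,0,0.013,1],[0,0,0,0,0,0.013,1],[0,0,0,0,0,0.013,1],[0,0,0,0,0,0.013,1],[0,0,0,0,0,0.013,1],[0,0,0,0,0,0.012,1],[0,0,0,0,0,0,0],[0,0,0,0,0,0,0],[0,0,0,0,0,0,0],[0,0,0,0,0,0,0],[0,0,0,0,0,0,0],[0,0,0,0,0,0,0]]]'
```

```text
time_s: 5.75
eef_pos: [0.5087, 0.0554, 0.119]
tool_rot: [[0.053, 0.999, 0.001], [0.999, -0.053, 0.0], [0.0, 0.001, -1.0]]
contact_force: [0.2, 1.0, 2.1]
grip_width: 0.0358
```

```bash
python3 -m crank '[[[0,0,0,0,0,-0.011,0],[0,0,0,0,0,-0.03,0],[0,0,0,0,0,-0.03,0],[0,0,0,0,0,-0.03,0],[0,0,0,0,0,-0.03,0],[0,0,0,-0.0413,-0.00225,0,0],[0,0,0,-0.0413,-0.00225,0,0],[0,0,0,-0.0413,-0.00225,0,0],[0,0,0,-0.0413,-0.00225,0,0],[0,0,0,-0.0413,-0.00225,0,0],[0,0,0,-0.0413,-0.00225,0,0],[0,0,0,-0.0413,-0.00225,0,0],[0,0,0,-0.0413,-0.00225,0,0],[0,0,0,-0.0413,-0.00225,0,0],[0,0,0,-0.0413,-0.00225,0,0],[0,0,0,-0.0413,-0.00225,0,0],[0,0,0,0,0,0,0],[0,0,0,0,0,0,0],[0,0,0,0,0,0,0],[0,0,0,0,0,0,0]]]'
python3 - <<'E'
from h import *
o,p=look(["stand","spring"],["rod_end","seat","lower_collar_top"]); cv2.imwrite("pics/w3.png",p["image"])
np.savez("w3.npz",image=p["image"],range_z=p["range_z"])
s=r.place_of("rod_end",p)[0]["centre"]; u,v=[int(x) for x in s]; print(atz(p,s,.086,o))
a=p["image"][max(0,v-50):v+50,u-50:u+50]; print(u-50,max(0,v-50))
cv2.imwrite("pics/w3c.png",cv2.resize(a,None,fx=6,fy=6,interpolation=cv2.INTER_CUBIC))
E
```

```text
time_s: 7.75
eef_pos: [0.4602, -0.3952, 0.2495]
tool_rot: [[0.05, 0.999, 0.0], [0.999, -0.05, 0.001], [0.001, 0.0, -1.0]]
contact_force: [0.3, -1.2, -1.0]
grip_width: 0.0356
t 7.75 q [ 0.4732  0.4545  0.2522  1.7339 -0.1344  0.9707  0.7266] e [ 0.4602 -0.3952  0.2495]
[[ 0.0504  0.9987  0.0002]
 [ 0.9987 -0.0504  0.0012]
 [ 0.0012  0.0001 -1.    ]]
stand 0.89 [266.1, 291.5, 299.3, 340.3] [ 0.4854 -0.5904  0.0173] [0.0109 0.0372]
stand 0.66 [264.8, 192.8, 321.0, 247.0] [ 0.5102 -0.4463  0.0135] [0.0058 0.048 ]
spring 0.7 [216.3, 190.9, 292.9, 306.1] [ 0.4603 -0.3894  0.1896] [0.0014 0.2078]
rod_end [(0.76, array([109.3,  96.8])), (0.71, array([295. , 248.9])), (0.7, array([261.5, 101.2]))]
seat [(0.67, array([261.1,  98.2])), (0.67, array([301.3, 332.5])), (0.58, array([126.5,  92.9]))]
lower_collar_top [(0.95, array([304.7, 345.7])), (0.78, array([124.9,  94.9])), (0.7, array([261.6, 103. ]))]
[ 0.3534 -0.3127  0.086 ]
59 46
```

View pics/w3c.png

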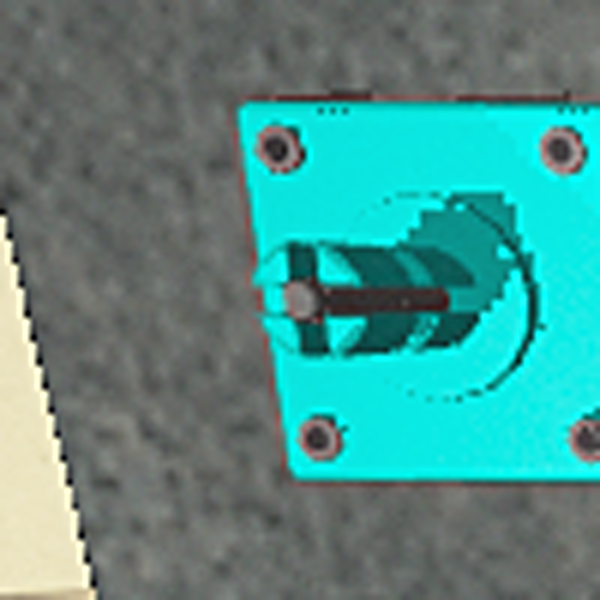

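The network's best hit was the turquoise look-alike at (109,97). The large grey stand's rod end is the third hit, at (261,101), so I'll enlarge that one to confirm it.

```bash
python3 - <<'E'
import cv2
a=cv2.imread("pics/w3.png")[61:141,221:301]
cv2.imwrite("pics/w3d.png",cv2.resize(a,(600,600),interpolation=cv2.INTER_CUBIC))
E
```

```text
(no output)
```

View pics/w3d.png

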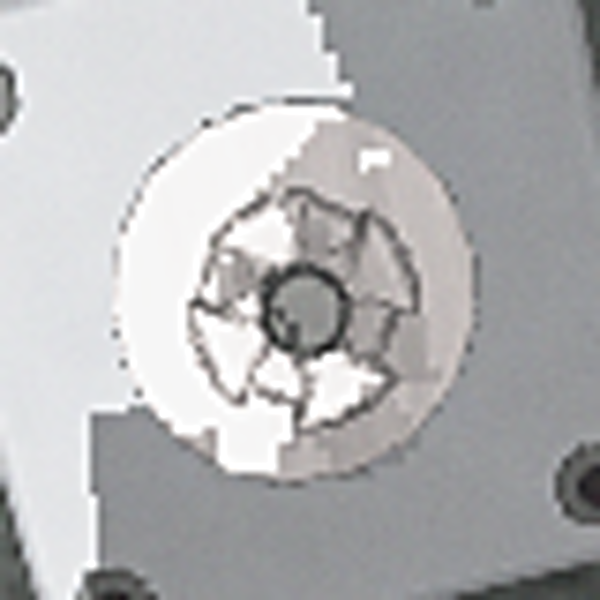

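The crop confirms the large grey stand, with the rod end at about (261,102) in the full image and its four grooves clearly visible. Next I'll compute the rod axis, the groove headings and how the spring sits in the hand.

```bash
python3 - <<'E'
from h import *
o,p=look()
C=lambda u,v:(221+u/7.5-.5,61+v/7.5-.5)
K=atz(p,C(304,310),.0865,o); print("stub/top ctr",atz(p,C(304,310),.090,o),K,"flange",atz(p,C(296,290),.022,o))
for g in ((327,225),(380,330),(280,381),(232,277)):
    w=atz(p,C(*g),.086,o); print("groove",heading(w-K),np.linalg.norm((w-K)[:2]))
R=o["tool_rot"];
m=r.silhouettes("spring",p)[0]["pixels"]; c=(cloud(p,m,o)-o["eef_pos"])@R
for z0,z1 in((.04,.055),(.055,.07),(.07,.085),(.085,.1),(.1,.12)):
    h=c[(c[:,2]>z0)&(c[:,2]<z1)&(abs(c[:,1])<.02)]
    if len(h)>10: print(z0,len(h),np.percentile(h[:,0],[5,50,95,99]),np.percentile(h[:,1],[1,50,99]))
# rechecks w1
o1=dict(eef_pos=np.array([.4896,-.039,.2516]),tool_rot=np.array([[.0559,.9984,.0002],[.9984,-.0559,.0001],[.0001,.0002,-1]]))
D=lambda u,v:(236+u/8-.5,40+v/8-.5)
print("spring w1",atz(p,D(274,275),.076,o1),atz(p,D(247,308),.002,o1), "tang",heading(atz(p,D(165,392),.009,o1)-atz(p,D(206,352),.009,o1)))
E
```

```text
t 8.1 q [ 0.4743  0.4552  0.2537  1.7329 -0.1342  0.9704  0.7268] e [ 0.4596 -0.3968  0.2495]
[[ 0.0524  0.9986  0.0001]
 [ 0.9986 -0.0524 -0.    ]
 [-0.      0.0001 -1.    ]]
stub/top ctr [ 0.469  -0.3239  0.09  ] [ 0.4691 -0.324   0.0865] flange [ 0.4695 -0.3233  0.022 ]
groove 71.53369920383591 0.008582498119746446
groove -17.1984592621386 0.008110076454696281
groove -111.9349800963377 0.007489622185531118
groove 153.41778395050784 0.008056774575399127
0.04 2739 [-0.017  -0.0013  0.0152  0.0159] [-0.016   0.0004  0.0176]
0.055 1555 [-0.0166  0.0096  0.0155  0.016 ] [-0.0159 -0.0007  0.0162]
0.07 1077 [-0.0176 -0.0128  0.0152  0.0159] [-0.0155  0.0004  0.0161]
0.085 663 [-0.0173  0.0126  0.0156  0.0161] [-0.0165  0.0003  0.0164]
0.1 363 [0.0064 0.0135 0.0159 0.0161] [-0.0166 -0.0016  0.0152]
spring w1 [0.5075 0.0541 0.076 ] [0.5077 0.0544 0.002 ] tang -140.4369657728503
```

```bash
python3 -m crank '[[[0,0,0,0.0189,0.0014,0.006,0],[0,0,0,0.0189,0.0014,0.006,0],[0,0,0,0.0189,0.0014,0.006,0],[0,0,0,0.0189,0.0014,0.006,0],[0,0,-0.1225,0,0,0,0],[0,0,-0.1225,0,0,0,0],[0,0,-0.1225,0,0,0,0],[0,0,-0.1225,0,0,0,0],[0,0,0,0,0,0,0],[0,0,0,0,0,0,0],[0,0,0,0,0,0,0],[0,0,0,0,0,0,0]]]'
python3 - <<'E'
from h import *
o,p=look(["spring","stand"],["rod_end","tang"]); cv2.imwrite("pics/w4.png",p["image"])
t=r.camera("scene"); cv2.imwrite("pics/s4.png",t["image"])
a=p["image"][150:330,170:340]; b=t["image"][130:260,230:330]
a=cv2.resize(a,(510,540),interpolation=cv2.INTER_CUBIC);b=cv2.resize(b,(285,370),interpolation=cv2.INTER_CUBIC)
c=np.zeros((540,795,3),np.uint8); c[:,:510]=a; c[:370,510:]=b; cv2.imwrite("pics/c4.png",c)
print(heading(o["tool_rot"][:,0]))
E
```

```text
time_s: 9.4
eef_pos: [0.4691, -0.3217, 0.2254]
tool_rot: [[-0.422, 0.907, -0.0], [0.907, 0.422, 0.0], [0.0, -0.0, -1.0]]
contact_force: [-0.0, -0.7, -1.5]
grip_width: 0.0356
t 9.4 q [ 0.4513  0.4154  0.1287  1.8448 -0.0668  0.8857  1.0472] e [ 0.4691 -0.3217  0.2254]
[[-0.4221  0.9065 -0.0001]
 [ 0.9065  0.4221  0.    ]
 [ 0.0001 -0.0001 -1.    ]]
spring 0.57 [214.5, 189.4, 293.7, 307.3] [ 0.4689 -0.3194  0.165 ] [0.0019 0.1837]
stand 0.83 [199.4, 121.3, 309.4, 228.2] [ 0.4608 -0.3106  0.0172] [0.0147 0.0771]
stand 0.77 [95.8, 64.9, 178.8, 153.2] [ 0.3458 -0.3065  0.0121] [0.0011 0.0595]
rod_end [(0.86, array([115., 113.])), (0.79, array([219.3, 328.9])), (0.64, array([252.3, 204.5]))]
tang [(0.71, array([247. , 229.2]))]
114.96778990520028
```

View pics/c4.png

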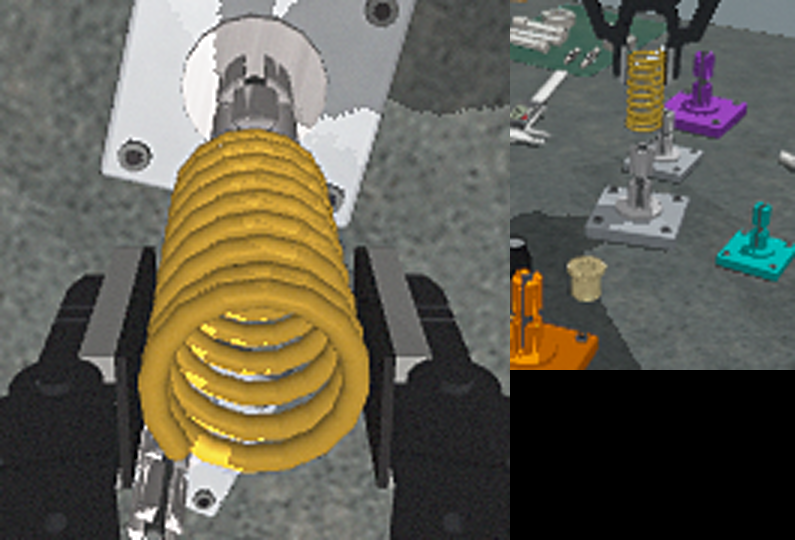

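```bash
python3 -m crank '[[[0,0,0,0,0,0.004,0],[0,0,0,0,0,0.004,0],[0,0,0,0,0,0.004,0],[0,0,0,0,0,0.003,0],[0,0,0,0,0,0.003,0],[0,0,0,0,0,0.002,0],[0,0,0,0,0,0.002,0],[0,0,0,0,0,0.002,0],[0,0,0,0,0,0,0],[0,0,0,0,0,0,0]]]'
```

```text
time_s: 10.7
eef_pos: [0.4691, -0.3219, 0.2014]
tool_rot: [[-0.423, 0.906, -0.0], [0.906, 0.423, 0.0], [0.0, -0.0, -1.0]]
contact_force: [-0.3, 0.0, -0.5]
grip_width: 0.0359
```

```bash
python3 -m crank '[[[0,0,0,0,0,0.002,0],[0,0,0,0,0,0.002,0],[0,0,0,0,0,0.002,0],[0,0,0,0,0,0.001,0],[0,0,0,0,0,0,0],[0,0,0,0,0,0,0]]]'
```

```text
time_s: 11.3
eef_pos: [0.469, -0.3219, 0.1944]
tool_rot: [[-0.423, 0.906, -0.0], [0.906, 0.423, -0.0], [-0.0, -0.0, -1.0]]
contact_force: [0.5, 0.2, -1.0]
grip_width: 0.0356
```

```bash
python3 -m crank '[[[0,0,0,0,0,0.0015,0],[0,0,0,0,0,0.0015,0],[0,0,0,0,0,0,0],[0,0,0,0,0,0,0]]]'; python3 -c "
from h import *
o=r.observe(); print(o['contact_force'],o['moment'])
r.camera('wrist'); o=r.observe(); print(o['contact_force'],o['moment'])"
```

```text
time_s: 11.7
eef_pos: [0.469, -0.3219, 0.1914]
tool_rot: [[-0.423, 0.906, -0.0], [0.906, 0.423, 0.0], [0.0, -0.0, -1.0]]
contact_force: [-0.1, -0.7, -1.0]
grip_width: 0.0356
[-0.1174 -0.7276 -1.0163] [-0.0009 -0.0257  0.0258]
[ 0.1528  0.3361 -1.3021] [0.0514 0.0008 0.0265]
```

```bash
python3 -m crank '[[[0,0,0,0,0,0.002,0],[0,0,0,0,0,0.002,0],[0,0,0,0,0,0.002,0],[0,0,0,0,0,0.002,0],[0,0,0,0,0,0.002,0],[0,0,0,0,0,0,0],[0,0,0,0,0,0,0]]]'
```

```text
time_s: 12.45
eef_pos: [0.469, -0.3219, 0.1813]
tool_rot: [[-0.423, 0.906, -0.0], [0.906, 0.423, 0.0], [0.0, -0.0, -1.0]]
contact_force: [-0.4, -0.6, -0.7]
grip_width: 0.0356
```

```bash
python3 -m crank '[[[0,0,0,0,0,0.002,0],[0,0,0,0,0,0.002,0],[0,0,0,0,0,0.002,0],[0,0,0,0,0,0.002,0],[0,0,0,0,0,0,0],[0,0,0,0,0,0,0]]]'
```

```text
time_s: 13.05
eef_pos: [0.469, -0.3219, 0.1733]
tool_rot: [[-0.423, 0.906, -0.0], [0.906, 0.423, 0.0], [0.0, -0.0, -1.0]]
contact_force: [-0.9, 0.6, -1.2]
grip_width: 0.0359
```

```bash
python3 -m crank '[[[0,0,0,0,0,0.002,0],[0,0,0,0,0,0.002,0],[0,0,0,0,0,0.002,0],[0,0,0,0,0,0.002,0],[0,0,0,0,0,0.001,0],[0,0,0,0,0,0,0],[0,0,0,0,0,0,0]]]'
```

```text
time_s: 13.75
eef_pos: [0.4691, -0.3219, 0.1644]
tool_rot: [[-0.423, 0.906, -0.0], [0.906, 0.423, -0.0], [-0.0, -0.0, -1.0]]
contact_force: [0.5, -0.2, -1.8]
grip_width: 0.0355
```

The tang should now be in the neck, with no push felt. I'll enlarge the lower-collar part of the earlier picture to choose which way to turn.

```bash
python3 - <<'E'
import cv2,numpy as np
a=cv2.imread("pics/w4.png")[150:200,230:285]
cv2.imwrite("pics/w4d.png",cv2.resize(a,(660,600),interpolation=cv2.INTER_CUBIC))
E
```

```text
(no output)
```

View pics/w4d.png

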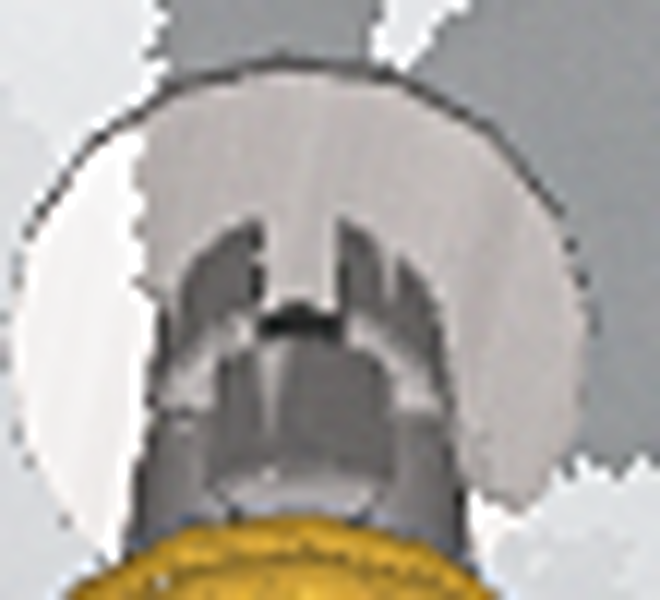

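The enlarged crop shows a lower-collar groove at crop x 262–338, facing the camera. That is heading about 117°, so about 27° mod 90. The upper grooves are at about 69° mod 90, so the turn is about −41° in the world, or +0.72 rad about tool z.

```bash
python3 -m crank '[[[0,0,0.06,0,0,0,0],[0,0,0.06,0,0,0,0],[0,0,0.06,0,0,0,0],[0,0,0.06,0,0,0,0],[0,0,0,0,0,0,0],[0,0,0,0,0,0,0]]]'; python3 -c "
from h import *
o=r.observe(); print(o['contact_force'],o['moment'])"
```

```text
time_s: 14.35
eef_pos: [0.4691, -0.3219, 0.1645]
tool_rot: [[-0.197, 0.98, 0.0], [0.98, 0.197, -0.0], [-0.0, 0.0, -1.0]]
contact_force: [-0.4, -0.8, -0.8]
grip_width: 0.0358
[-0.3959 -0.8444 -0.7959] [-0.0062 -0.0016 -0.0066]
```

No resistance to the turn, so I'll finish it.

```bash
python3 -m crank '[[[0,0,0.08,0,0,0,0],[0,0,0.08,0,0,0,0],[0,0,0.08,0,0,0,0],[0,0,0.08,0,0,0,0],[0,0,0.08,0,0,0,0],[0,0,0.08,0,0,0,0],[0,0,0,0,0,0,0],[0,0,0,0,0,0,0]]]'; python3 -c "
from h import *
o=r.observe(); print(o['contact_force'],o['moment'])"
```

```text
time_s: 15.15
eef_pos: [0.4691, -0.3218, 0.1644]
tool_rot: [[0.276, 0.961, -0.0], [0.961, -0.276, -0.0], [-0.0, -0.0, -1.0]]
contact_force: [0.5, -0.2, -0.7]
grip_width: 0.036
[ 0.4574 -0.1876 -0.7329] [ 0.0002 -0.0582  0.0202]
```

```bash
python3 -m crank '[[[0,0,0,0,0,0.002,0],[0,0,0,0,0,0.002,0],[0,0,0,0,0,0.002,0],[0,0,0,0,0,0.002,0],[0,0,0,0,0,0.001,0],[0,0,0,0,0,0,0],[0,0,0,0,0,0,0],[0,0,0,0,0,0,0]]]'; python3 -c "
from h import *
o=r.observe(); print(o['contact_force'],o['moment'])"
```

```text
time_s: 15.95
eef_pos: [0.4691, -0.3219, 0.1555]
tool_rot: [[0.279, 0.96, 0.0], [0.96, -0.279, -0.0], [-0.0, 0.0, -1.0]]
contact_force: [0.5, 0.4, -1.2]
grip_width: 0.036
[ 0.5497  0.3874 -1.2342] [-0.0502  0.0059  0.0245]
```

```bash
python3 -m crank '[[[0,0,0,0,0,0.001,0],[0,0,0,0,0,0.001,0],[0,0,0,0,0,0.001,0],[0,0,0,0,0,0,0],[0,0,0,0,0,0,0]]]'
```

```text
time_s: 16.45
eef_pos: [0.469, -0.3219, 0.1524]
tool_rot: [[0.279, 0.96, -0.0], [0.96, -0.279, 0.0], [0.0, -0.0, -1.0]]
contact_force: [0.7, -0.9, -1.4]
grip_width: 0.0356
```

```bash
python3 -m crank '[[[0,0,0,0,0,0.001,0],[0,0,0,0,0,0.001,0],[0,0,0,0,0,0.001,0],[0,0,0,0,0,0.001,0],[0,0,0,0,0,0,0],[0,0,0,0,0,0,0]]]'
```

```text
time_s: 17.05
eef_pos: [0.469, -0.3218, 0.1484]
tool_rot: [[0.279, 0.96, -0.0], [0.96, -0.279, 0.0], [0.0, -0.0, -1.0]]
contact_force: [0.4, -0.4, -0.2]
grip_width: 0.0354
```

```bash
python3 -m crank '[[[0,0,0,0,0,0.001,0],[0,0,0,0,0,0.001,0],[0,0,0,0,0,0.001,0],[0,0,0,0,0,0.001,0],[0,0,0,0,0,0.001,0],[0,0,0,0,0,0.001,0],[0,0,0,0,0,0.001,0],[0,0,0,0,0,0.001,0],[0,0,0,0,0,0.001,0],[0,0,0,0,0,0,0],[0,0,0,0,0,0,0],[0,0,0,0,0,0,0]]]'
python3 - <<'E'
from h import *
o,p=look(["spring"]); cv2.imwrite("pics/w5.png",p["image"])
a=p["image"][110:330,150:360]; cv2.imwrite("pics/w5c.png",cv2.resize(a,(570,597),interpolation=cv2.INTER_CUBIC))
print([x for x in (r.observe()["contact_force"],)])
E
```

```text
time_s: 18.25
eef_pos: [0.469, -0.3219, 0.1395]
tool_rot: [[0.279, 0.96, -0.0], [0.96, -0.279, 0.0], [0.0, -0.0, -1.0]]
contact_force: [-1.2, 0.3, 1.7]
grip_width: 0.0357
t 18.25 q [ 0.3356  0.5523  0.2796  1.8951 -0.2204  0.724   0.4586] e [ 0.469  -0.3219  0.1395]
[[ 0.2792  0.9602 -0.0001]
 [ 0.9602 -0.2792  0.0001]
 [ 0.0001 -0.0001 -1.    ]]
spring 0.96 [220.2, 192.0, 294.2, 305.7] [ 0.4704 -0.3128  0.0845] [0.0291 0.098 ]
[array([-1.9921,  0.6798,  1.7934])]
```

View pics/w5c.png

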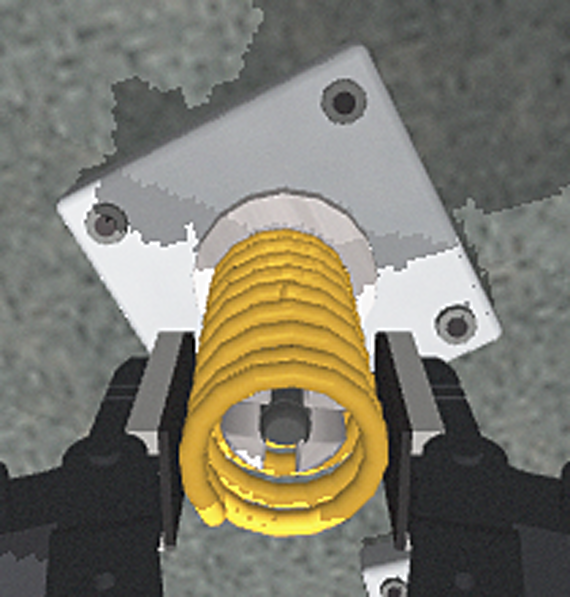

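```bash
python3 - <<'E'
from h import *
o=r.observe(); p=r.camera("wrist"); R,t=campose(p,o); F=f(p)
th=np.linspace(0,2*np.pi,721)
def top(c,rad,z):
    P=np.c_[c[0]+rad*np.cos(th),c[1]+rad*np.sin(th),np.full(721,z)]; q=(P-t)@R
    return (q[:,1]/q[:,2]*F+p["cy"]).min()
def coil(c,zc,rt=.0022,rm=.016):
    return min(top(c,rm+rt*np.cos(a),zc+rt*np.sin(a)) for a in np.linspace(0,6.28,25))
c=np.array([.4695,-.3224])
print("flange pred",top(c,.024,.022),"obs",110+192/2.714)
for b in (.022,.024,.026,.028): print(b,"coil row",coil(c,b+.0022))
g=p["image"][170:205,250:262].mean(1).astype(int); 
for i,x in enumerate(g): print(170+i,x,end=" | ")
print(o["contact_force"])
E
```

```text
flange pred 180.6627993931924 obs 180.7442888725129
0.022 coil row 189.69176373110793
0.024 coil row 190.63550434352888
0.026 coil row 191.59782998187055
0.028 coil row 192.57929509616932
170 [173 170 169] | 171 [173 170 169] | 172 [173 171 169] | 173 [173 170 168] | 174 [173 170 169] | 175 [174 171 170] | 176 [173 170 168] | 177 [175 172 170] | 178 [177 173 170] | 179 [154 152 151] | 180 [108 109 112] | 181 [115 117 121] | 182 [205 205 212] | 183 [196 198 205] | 184 [193 195 201] | 185 [194 196 203] | 186 [194 195 202] | 187 [194 196 203] | 188 [195 196 204] | 189 [196 197 204] | 190 [197 197 205] | 191 [198 200 207] | 192 [189 189 196] | 193 [188 183 187] | 194 [135 150 161] | 195 [ 61 147 186] | 196 [ 56 167 215] | 197 [ 58 159 202] | 198 [ 52 137 175] | 199 [ 58 163 207] | 200 [ 61 174 220] | 201 [ 68 191 233] | 202 [ 62 173 218] | 203 [ 48 128 164] | 204 [ 55 152 195] | [-1.9921  0.6798  1.7934]
```

```bash
python3 -m crank '[[[0,0,0,0,0,0.001,0],[0,0,0,0,0,0.001,0],[0,0,0,0,0,0,0],[0,0,0,0,0,0,0]]]'; python3 -c "
from h import *
o=r.observe(); print(o['contact_force'],o['moment'])"
```

```text
time_s: 18.8
eef_pos: [0.469, -0.3219, 0.1374]
tool_rot: [[0.279, 0.96, -0.0], [0.96, -0.279, 0.0], [0.0, -0.0, -1.0]]
contact_force: [-0.4, 0.9, 3.4]
grip_width: 0.0356
[-0.3879  0.926   3.3635] [ 0.1948  0.3483 -0.0705]
```

The contact started near TCP z = 0.1445 and grows at about the spring's rate. The fingers had already pressed the spring down about 3.5 mm when they closed (+2.1 N at the grasp), so this matches the seat. I'll ease off to near zero force, check, then release.

```bash
python3 -m crank '[[[0,0,0,0,0,-0.002,0],[0,0,0,0,0,-0.002,0],[0,0,0,0,0,-0.002,0],[0,0,0,0,0,0,0],[0,0,0,0,0,0,0],[0,0,0,0,0,0,0]]]'
```

```text
time_s: 19.4
eef_pos: [0.469, -0.3218, 0.1432]
tool_rot: [[0.279, 0.96, -0.0], [0.96, -0.279, 0.0], [0.0, -0.0, -1.0]]
contact_force: [-0.4, -0.1, -1.2]
grip_width: 0.0357
```

```bash
python3 -m crank '[[[0,0,0,0,0,0,0.3],[0,0,0,0,0,0,0.5],[0,0,0,0,0,0,0.7],[0,0,0,0,0,0,1],[0,0,0,0,0,0,1],[0,0,0,0,0,0,1],[0,0,0,0,0,0,1],[0,0,0,0,0,-0.005,1],[0,0,0,0,0,-0.02,1],[0,0,0,0,0,-0.03,1],[0,0,0,0,0,-0.04,1],[0,0,0,0,0,-0.03,1],[0,0,0,-0.03,0,0,1],[0,0,0,-0.04,0,0,1],[0,0,0,0,0,0,1],[0,0,0,0,0,0,1],[0,0,0,0,0,0,1],[0,0,0,0,0,0,1]]]'
python3 - <<'E'
from h import *
o,p=look(["spring"],["spring","tang"]); cv2.imwrite("pics/w6.png",p["image"])
for s in r.silhouettes("spring",p)[:1]:
    c=cloud(p,s["pixels"],o); e=[int(x) for x in s["extent"]]; h=c[(c[:,2]>.085)&(c[:,2]<.11)]; print("top",h.mean(0),h.min(0),h.max(0))
t=r.camera("scene"); cv2.imwrite("pics/s6.png",t["image"])
print("scene",[(s["score"],s["centre"]) for s in r.place_of("spring",t)[:1]])
a=p["image"][max(0,e[1]-25):e[3]+25,e[0]-25:e[2]+25]; a=cv2.resize(a,None,fx=450/a.shape[0],fy=450/a.shape[0],interpolation=cv2.INTER_CUBIC)
b=cv2.resize(t["image"][160:235,240:310],(350,375),interpolation=cv2.INTER_CUBIC)
w=a.shape[1]; im=np.zeros((450,w+350,3),np.uint8); im[:,:w]=a; im[:375,w:]=b; print(im.shape,e); cv2.imwrite("pics/c6.png",im)
E
```

```text
time_s: 21.2
eef_pos: [0.4502, -0.3877, 0.2682]
tool_rot: [[0.277, 0.961, -0.0], [0.961, -0.277, 0.001], [0.001, -0.0, -1.0]]
contact_force: [-0.1, -0.1, -0.5]
grip_width: 0.0854
t 21.2 q [ 0.395   0.4201  0.3501  1.7525 -0.168   0.9989  0.5274] e [ 0.4502 -0.3877  0.2682]
[[ 0.2774  0.9608 -0.    ]
 [ 0.9608 -0.2774  0.001 ]
 [ 0.001  -0.0003 -1.    ]]
spring 0.8 [230.3, 83.8, 273.7, 130.9] [ 0.4656 -0.3246  0.0969] [0.0176 0.1008]
spring [(0.97, array([255.2, 103.2])), (0.41, array([253.1, 106.3]))]
tang [(0.79, array([244.2, 112. ]))]
top [ 0.4679 -0.3228  0.097 ] [ 0.45   -0.3407  0.085 ] [ 0.4858 -0.3049  0.1018]
scene [(0.47, [274.0, 205.1])]
(450, 781, 3) [230, 83, 273, 130]
```

View pics/c6.png

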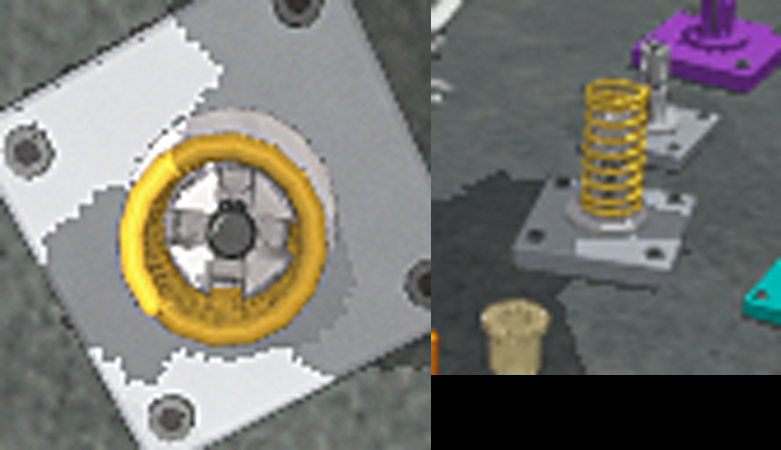

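```bash
python3 -c "
from rig import r
print(r.job_done()); print(r.observe()['time_s'])"
```

```text
the job is handed in; nothing more can be done
None
the job is handed in; nothing more can be done
```

The spring is on the rod of the large grey stand with its bottom coil home on the seat, released. I handed the job in at about 21 s of the 72 s allowed; no verdict was reported.

- **What I did:** I read the grooves' headings from wrist pictures. I turned the tang into line with the upper collar before lowering it, then turned it about 41° in the neck for the lower one. It snagged on neither collar.
- **Force:** The push stayed near zero through both collars. It reached only about 4.4 N against the seat, and I eased that off before letting go.
- **Height:** The top of the released spring reads 0.101 m, against 0.079 m when it stood on the table. The 22 mm difference matches the seat height.
- **Position:** The spring stands upright about 1.5 mm off my measured rod axis, inside the 4 mm limit.
- **Bystanders:** I never reached for the gear, the bush or the loupe, but I did not measure their final positions. In the last scene crop the bush is standing; I did not check the gear or the loupe in it.

**Checks that disagreed:**
- The seat contact came about 3.5 mm earlier than planned. The closing fingers had pressed the spring down by about that much when I gripped it, with 2.1 N felt then.
- One wrist picture, taken while the spring was pressed, put the front of the bottom coil about 4 pixels from my prediction. I put this down to the coil's slope or a small offset, because the height after release agreed.

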